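Put the mixed-up bottles back in their own dishes

TASK

The four reagent bottles have been put back in the wrong dishes: move them round until each stands upright in the middle of the dish that has the colour of its cap, using the empty white dish as a spare place on the way. Keep the bottles upright throughout, and leave the glass beaker among the dishes where it is.

Things in the scene. Friction and masses are not known exactly. Their poses are not given: they have to be found in the camera images.
- bottle_red_centre (a point): centre, half-way up, of the white bottle with a red cap and a pink label: round, loose and closed, 98 mm tall in all, body 52 mm in diameter up to about 70 mm above its underside, cap 34 mm in diameter, 0.08 to 0.23 kg. z points up along the bottle; underside 49 mm below this point. It starts in a dish of another colour
- bottle_yellow_centre (a point): centre, half-way up, of the white bottle with a yellow cap and a yellow label: round, loose and closed, 98 mm tall in all, body 52 mm in diameter up to about 70 mm above its underside, cap 34 mm in diameter, 0.08 to 0.23 kg. z points up along the bottle; underside 49 mm below this point. It starts in a dish of another colour
- bottle_blue_centre (a point): centre, half-way up, of the white bottle with a blue cap and a light blue label: round, loose and closed, 98 mm tall in all, body 52 mm in diameter up to about 70 mm above its underside, cap 34 mm in diameter, 0.08 to 0.23 kg. z points up along the bottle; underside 49 mm below this point. It starts in a dish of another colour
- bottle_black_centre (a point): centre, half-way up, of the brown bottle with a black cap: round, loose and closed, 85 mm tall in all, body 42 mm in diameter up to about 55 mm above its underside, cap narrower, 0.07 to 0.16 kg. z points up along the bottle; underside 42.5 mm below this point. It starts in a dish of another colour
- dish_red: shallow round red dish, fixed to the worktop, 82 mm across outside and 74 mm inside, rim 10 mm high, floor 4 mm thick; the place of the bottle with the red cap; it starts with another bottle in it. Origin: centre of its underside, on the worktop; z up. Where each dish stands varies; dishes are at least 0.10 m apart, centre to centre
- dish_yellow: shallow round yellow dish, fixed to the worktop, 82 mm across outside and 74 mm inside, rim 10 mm high, floor 4 mm thick; the place of the bottle with the yellow cap; it starts with another bottle in it. Origin: centre of its underside, on the worktop; z up. Where each dish stands varies; dishes are at least 0.10 m apart, centre to centre
- dish_blue: shallow round blue dish, fixed to the worktop, 82 mm across outside and 74 mm inside, rim 10 mm high, floor 4 mm thick; the place of the bottle with the blue cap; it starts with another bottle in it. Origin: centre of its underside, on the worktop; z up. Where each dish stands varies; dishes are at least 0.10 m apart, centre to centre
- dish_black: shallow round black dish, fixed to the worktop, 82 mm across outside and 74 mm inside, rim 10 mm high, floor 4 mm thick; the place of the bottle with the black cap; it starts with another bottle in it. Origin: centre of its underside, on the worktop; z up. Where each dish stands varies; dishes are at least 0.10 m apart, centre to centre
- dish_white: shallow round white dish, fixed to the worktop, 82 mm across outside and 74 mm inside, rim 10 mm high, floor 4 mm thick; no bottle belongs in it and it starts empty: the spare place. Origin: centre of its underside, on the worktop; z up. Where each dish stands varies; dishes are at least 0.10 m apart, centre to centre
- beaker_centre (a point): centre, half-way up, of an empty clear glass beaker standing loose on the worktop among the dishes: 56 mm across the rim, 68 mm tall, 0.05 kg. A bystander to leave alone
Mind the look-alikes: they are no part of the job. What is shaped like the part that bears bottle_yellow_centre but orange or purple is not meant.

How it is judged:
By the outcome, as a careful person would: the job done as asked, in the order asked, and still so for the second after the job is handed in, with the robot touching nothing.
It also fails if it takes over 128 s, if anything falls off the work surface, if the arm or the gripper's body presses on something with over 40 N, if the wrist force passes 120 N, or if a joint passes its speed limit or range.

ROBOT

A 7-joint arm with a two-finger parallel gripper is mounted at the origin on a cart in front of the work surface, level with it; the furniture and walls round the work are solid. World frame = base frame: x ahead of the robot, y to its left, z up, the work surface at z = 0. Lengths are in mm, angles in degrees, forces in N, time in s.
With the tool pointing down it reaches from about 400 to 850 mm from the base axis. Payload 6.9 kg.
Tool frame: the origin (TCP) lies between the finger pads; the fingertips stand 25 mm ahead of it and the grasp point (between the pads) lies 6 mm ahead of it (bot.nose_length is the distance from the TCP to the fingertips, in mm); z points along the fingers, y is the line along which they close (so a half turn about z gives the same grasp; the last joint's range is limited). The gripper opens to 85 mm and grips with 20 to 120 N. Pads are 22 mm wide; open, the fingers measure 114 mm over their backs; the gripper's body (76 mm by 85 mm) begins 54 mm behind the grasp point. The pads swing forward as they close: fully open they stand 13 mm farther back than shut.
Start: joints at [-58.7, 29.078, -13.613, 85.955, 7.202, 65.827, -8.869], TCP at [266.681, 565.238, 256.275] pointing down, gripper open.
Joint ranges: [-176.47, 176.47], [-13.61, 117.27], [-81.72, 77.17], [0.22, 143.17], [-87.28, 267.28], [10, 112.55], [-165.47, 165.47]. Speed limits (degrees/s): [136.94, 136.94, 180, 180, 180, 180, 180].

INTERFACE

Orientations are given as [roll, pitch, yaw] about the fixed x, y, z axes, in that order (R = Rz(yaw) Ry(pitch) Rx(roll)).
In Python, from rig import bot, vision, workorder, nets gives the robot as it stands.
- The arm moves only by the tool arm_command, never from a script. Its argument "commands" is a list of rows, each an object of numbers: "dx", "dy", "dz": the shift along the world's x, y, z in mm; "ax", "ay", "az": the turn, a rotation vector about the world's x, y, z in rad; "grip": the opening, from 0 (shut) to 1 (fully open). In form: [{"dx": .., "dy": .., "dz": .., "ax": .., "ay": .., "az": .., "grip": ..}, ...]. A call has 1 to 12 rows; each row shifts and turns the commanded pose from where the row before left it; what a row does not reach is not made up. A row lasts 1/10 s, in which the tool goes at most 50 mm and 8.59 degrees, less where a joint would pass 70% of its speed; a pose out of reach is approached as far as the arm can. A call with a gripper value outside its range is refused whole. The fingers move at their own pace and stop on an object; "grip_force" is the grip in N (left out, the last holds). Time passes only in rows, so rows that do not move let the fingers close. It gives the time, the measured TCP pose, the force, the opening and the grip force at its end, in the units of the state.
- bot.read_state(): the state, without advancing time (a new reading comes with each control period).
- vision.get_image(name): name is "side" or "top"; returns a dict with "image" (480x640x3 uint8, blue, green, red), "vertical_fov" (degrees; the focal length in pixels is half the picture's height over the tangent of half this angle, whatever the lens; pixels are square), "cx", "cy" (the principal point, pixels), "distortion" ([k1, k2, p1, p2, k3] as OpenCV has them; the pictures are not rectified), "rvec" (rotation vector, rad) and "tvec" (3), from world to camera coordinates, as OpenCV has them. Camera axes: x right, y down, z forward; pixel columns grow to the right and rows downward; lengths in mm; the calibration is good to about 2 mm. A picture is of the moment at which its call begins. There is no depth.
- workorder.hand_in(): hands the job in; it is judged then, once.
Trained networks look in the newest picture that a camera, given by its name, has taken for a name from the list of things; names that differ only in an ending like _2 or _b are one class to them, and where a whole thing is asked for, a point or a joint stands for the part that bears it (a point fixed in the world has none). Each returns a list of dicts, best first, with "conf" (0 to 1); they miss things now and then, are a little off and sometimes report something else, mostly with a low value. They report only what shows in the picture. A call takes as long as a camera call. They do not tell look-alikes from the thing itself.
- nets.find_in(camera, name): "centre" ([x, y, z] in mm, in world coordinates, good to about 4 mm: the middle of the surface that is visible of it).
The state is a dict: "clock": time; "qpos": joint angles; "qd": joint speeds; "joint_torque": joint torques, N m; "eef_pos": TCP position; "orientation": TCP orientation; "contact_force": force on the tool from outside, world axes, zero at the start; "moment": the same for the moment, N m; "gripper_width": opening from 0.0 (shut) to 1.0 (fully open); "grip_force": force on a finger pad.
Only numpy, scipy, OpenCV 4.12 (cv2) and the standard library are available. Lean on these libraries where they do the work, as an engineer would, in place of code of your own. Each camera call takes 0.05 s, during which the arm holds its last target. There are 200 camera calls.

## Working session

There is one attempt and no reset: what is moved stays moved. The work goes in short steps, Python scripts to look and compute and a tool call to move; the robot and the scene stay as the last step left them, time stands still between calls to the robot, and variables do not carry over. Pictures are saved under pics/ and viewed, at most 14 in all, crops included, and the job is handed in when it is done.

Besides the shell and the picture viewer there is one more tool, called as name([rows], argument=value, ...), one row to a line, values as JSON. arm_command: Moves the arm, as the interface text tells. Its arguments: {"type":"object","properties":{"commands":{"type":"array","items":{"type":"object","properties":{"dx":{"type":"number"},"dy":{"type":"number"},"dz":{"type":"number"},"ax":{"type":"number"},"ay":{"type":"number"},"az":{"type":"number"},"grip":{"type":"number"}}}},"grip_force":{"type":"number"}},"required":["commands"]}

```bash
mkdir -p pics
cat > h.py <<'E'
import numpy as np, cv2
from rig import bot, vision, workorder, nets
def cam(n):
    d=vision.get_image(n); f=240/np.tan(np.radians(d["vertical_fov"])/2)
    d["K"]=np.array([[f,0,d["cx"]],[0,f,d["cy"]],[0,0,1.]]); d["R"]=cv2.Rodrigues(np.array(d["rvec"],float))[0]
    d["D"]=np.array(d["distortion"],float); d["t"]=np.array(d["tvec"],float).ravel(); return d
def plane(d,uv,z):
    p=cv2.undistortPoints(np.array([[uv]],float),d["K"],d["D"])[0,0]
    r=d["R"].T@np.array([*p,1]); o=-d["R"].T@d["t"]; return o+r*(z-o[2])/r[2]
def proj(d,X):
    return cv2.projectPoints(np.array([X],float),np.array(d["rvec"],float),d["t"],d["K"],d["D"])[0].ravel()
E
python3 - <<'E'
from h import *
for n in ("top","side"):
    d=cam(n); cv2.imwrite(f"pics/{n}0.png",d["image"]); print(n,(-d["R"].T@d["t"]).round(),d["K"][0,0])
names=["bottle_red_centre","bottle_yellow_centre","bottle_blue_centre","bottle_black_centre","dish_red","dish_yellow","dish_blue","dish_black","dish_white","beaker_centre"]
for m in names:
    for n in ("top","side"):
        d=cam(n) if m==names[0] else d
        print(m,n,[(np.round(r["centre"]).tolist(),round(r["conf"],2)) for r in nets.find_in(n,m)[:3]])
s=bot.read_state(); print(s)
E
```

```text
top [515. -80. 992.] 444.4171821050353
side [ 841. -816.  997.] 601.9699582501358
bottle_red_centre top [([598.0, -226.0, 71.0], 0.81)]
bottle_red_centre side [([604.0, -244.0, 71.0], 0.79)]
bottle_yellow_centre top [([588.0, -118.0, 66.0], 0.96), ([708.0, -39.0, 71.0], 0.78), ([584.0, 86.0, 66.0], 0.72)]
bottle_yellow_centre side [([594.0, -32.0, 67.0], 0.93), ([800.0, -92.0, 62.0], 0.93), ([592.0, 81.0, 63.0], 0.8)]
bottle_blue_centre top [([460.0, 172.0, 71.0], 0.95), ([466.0, 168.0, 1.0], 0.64), ([477.0, -122.0, 61.0], 0.29)]
bottle_blue_centre side [([463.0, 174.0, 70.0], 0.82)]
bottle_black_centre top [([477.0, -123.0, 62.0], 0.88)]
bottle_black_centre side [([478.0, -135.0, 58.0], 0.62)]
dish_red top [([470.0, -117.0, 6.0], 0.82)]
dish_red side [([474.0, -134.0, 7.0], 0.94)]
dish_yellow top [([469.0, 171.0, 5.0], 0.95), ([682.0, -128.0, 29.0], 0.33), ([582.0, -19.0, 77.0], 0.28)]
dish_yellow side [([473.0, 167.0, 4.0], 0.88), ([594.0, -33.0, 69.0], 0.58)]
dish_blue top [([582.0, -10.0, 6.0], 0.88)]
dish_blue side [([605.0, -20.0, 7.0], 0.6)]
dish_black top [([587.0, -233.0, 10
[... 355 characters left out ...]
, 'qpos': array([-58.69934939,  29.07804505, -13.6126956 ,  85.95462644,
         7.20200496,  65.82636731,  -8.86988882]), 'qd': array([-0.06716047,  0.01844358, -0.0862698 , -0.0661998 ,  0.02257539,
       -0.09591261,  0.00200293]), 'joint_torque': array([-1.80031111e-04, -6.20352745e+01, -2.18506604e+00, -2.49973726e+01,
        1.38781415e-02,  2.17857123e-03, -1.47632085e-05]), 'eef_pos': array([266.69227978, 565.24196841, 256.27278612]), 'orientation': array([-1.79999072e+02, -4.59969794e-04,  1.54741421e+02]), 'contact_force': array([ 0.35518692,  0.66729032, -0.32244418]), 'moment': array([0.02419096, 0.05838353, 0.0366068 ]), 'grip_force': 0.0, 'gripper_width': 0.9965600125386371}
```

View pics/top0.png

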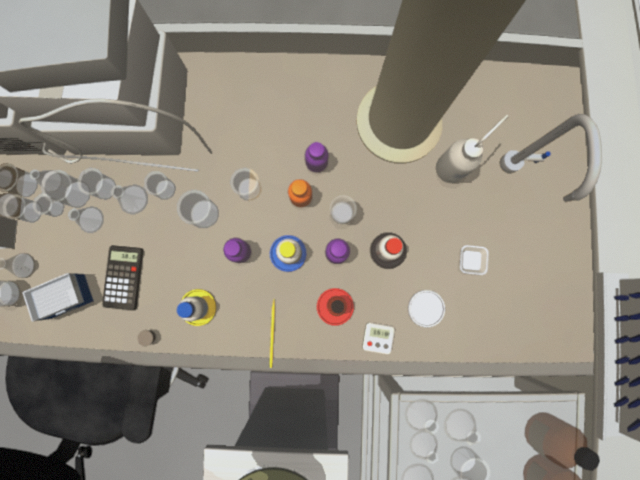

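View pics/side0.png

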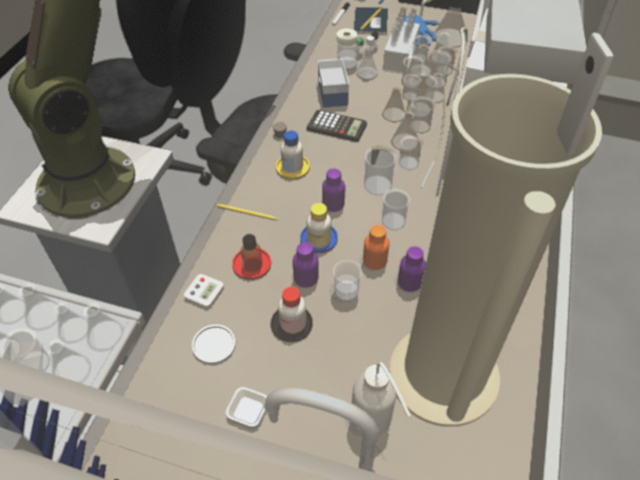

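```bash
cat >> h.py <<'E'
from scipy.optimize import least_squares
def mask(d,name,c,r):
    h=cv2.cvtColor(d["image"],cv2.COLOR_BGR2HSV); H,S,V=[h[...,i].astype(int) for i in range(3)]
    m={"red":((H<7)|(H>172))&(S>160)&(V>60),"yellow":(H>22)&(H<35)&(S>140)&(V>80),"blue":(H>105)&(H<125)&(S>140)&(V>50),
       "black":(V<75),"white":(S<30)&(V>185)}[name].astype(np.uint8)
    w=np.zeros_like(m); cv2.circle(w,tuple(int(round(x)) for x in c),r,1,-1); m&=w
    n,l,st,_=cv2.connectedComponentsWithStats(m); return (l==1+np.argmax(st[1:,4])).astype(np.uint8) if n>1 else m
def cyl(r,z0,z1):
    a=np.linspace(0,2*np.pi,40); return np.array([[r*np.cos(t),r*np.sin(t),z] for z in (z0,z1) for t in a])
def fit(d,m,mod,x0):
    hu=cv2.convexHull(cv2.findNonZero(m)).astype(np.float32)
    c,R=cv2.minEnclosingCircle(hu)
    def f(x):
        p=cv2.projectPoints(mod+np.array([x[0],x[1],0]),np.array(d["rvec"],float),d["t"],d["K"],d["D"])[0].astype(np.float32)
        e,_=cv2.minEnclosingCircle(p); return np.array(e)-c
    s=least_squares(f,x0,diff_step=1e-2); return s.x,c,R
CAP={"red":(17,82,102),"yellow":(17,82,102),"blue":(17,82,102),"black":(13,74,89)}
E
cat > meas.py <<'E'
from h import *
import sys
B=dict(red=(598,-230),yellow=(588,-15),blue=(462,172),black=(474,-122))
P=dict(red=(472,-122),yellow=(470,170),blue=(586,-12),black=(592,-236),white=(474,-322))
ds={n:cam(n) for n in("top","side")}
for n,d in ds.items():
    im=cv2.resize(d["image"],None,fx=2,fy=2)
    for kind,T in(("bottle",B),("dish",P)):
        for k,(x,y) in T.items():
            z=95 if kind=="bottle" else 8
            mod=cyl(*CAP[k]) if kind=="bottle" else cyl(41,0,10)
            m=mask(d,k,proj(d,[x,y,z]),18 if kind=="bottle" else 30)
            if m.sum()<15: print(kind,k,n,"none");continue
            s,c,R=fit(d,m,mod,(x,y)); print(kind,k,n,s.round(1),np.round(c,1),round(R,1),m.sum())
            cv2.circle(im,tuple(int(2*v) for v in c),int(2*R),(0,255,0),1)
    a=proj(d,[540,-80,0])*2; u,v=int(max(0,a[0]-350)),int(max(0,a[1]-250))
    cv2.imwrite(f"pics/{n}1.png",im[v:v+500,u:u+750])
d=ds["top"];
E
python3 meas.py; python3 -c "
from h import *
d=cam('top')
for uv in [(237,250),(338,250),(300,192)]: print(plane(d,uv,95).round())
print(plane(d,(400,122),0).round())"
```

```text
bottle red top [ 601.7 -233.5] [393.5 245.3] 7.7 180
bottle yellow top [587.5 -17.5] [287.2 249.3] 7.5 180
bottle blue top [458.8 187. ] [184.5 309.5] 7.4 166
bottle black top [ 475.4 -122.6] [337.4 306.2] 5.4 94
dish red top [ 471.9 -120.7] [334.9 306.3] 17.9 614
dish yellow top [460.  183.5] [197.7 307.1] 18.1 374
dish blue top [585.7 -13.6] [288.  253.3] 16.9 207
dish black top [ 587.7 -255.3] [396.5 255.5] 13.7 70
dish white top [ 472.3 -323.6] [426.5 308.4] 18.9 1092
bottle red side [ 599.3 -229.1] [290.5 294. ] 8.1 175
bottle yellow side [586.8 -13.2] [318.5 209.5] 7.0 125
bottle blue side [456.4 192.7] [290.5 135. ] 5.6 68
bottle black side [ 477.5 -127.1] [249. 242.] 6.7 111
dish red side [ 492.4 -117. ] [261.  263.5] 10.7 136
dish yellow side [476.3 181.9] [298.5 167.5] 10.1 91
dish blue side [613.6 -11.2] [331. 239.] 7.3 51
dish black side [ 603.4 -255. ] [290.2 331.4] 13.0 164
dish white side [ 470.9 -320.1] [213.  342.5] 22.7 1270
[583.  85.  95.]
[ 589. -121.   95.]
[706. -40.  95.]
[ 900. -263.    0.]
```

View pics/top1.png

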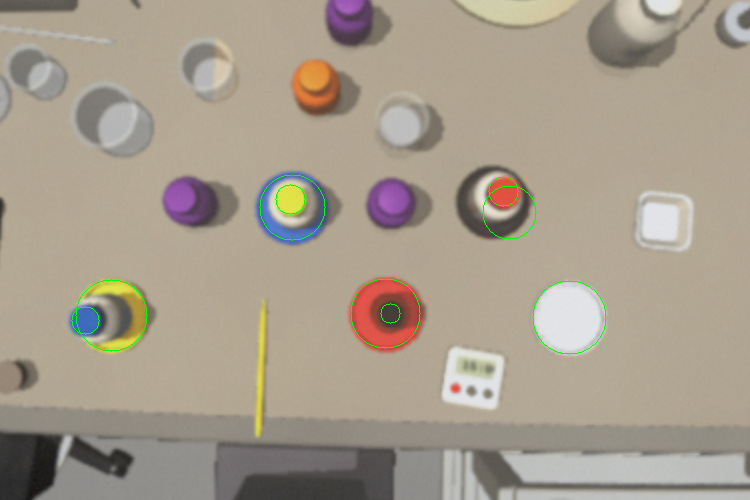

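View pics/side1.png

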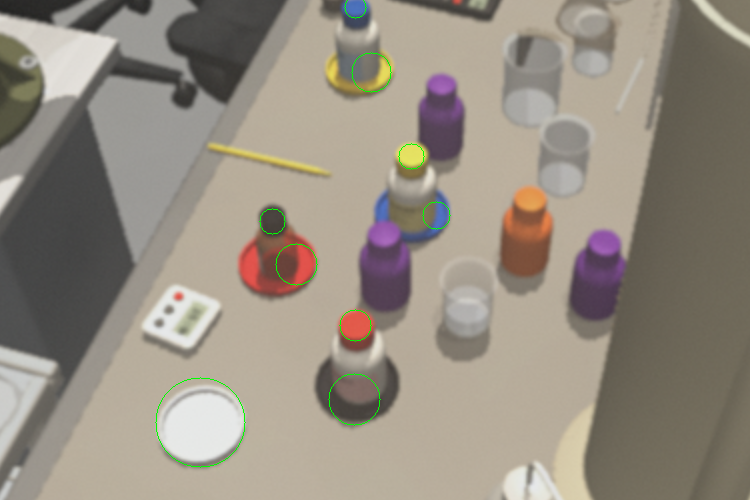

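```bash
python3 -c "
from h import *
d=cam('top');s=cam('side'); print(d['D'],d['cx'],d['cy'],s['D'])
for n,uv,z in [('ydish',(198,307),6),('bdish',(288.3,253.4),6),('rdish',(335,306.3),6),('kdish',(389.4,250.3),6),('wdish',(426.5,308.4),6),('bluecap',(184.5,309.5),97),('yelcap',(287.2,249.3),97),('redcap',(393.5,245.3),97)]:
    p=plane(d,uv,z); print(n,p.round(1),proj(d,p).round(1),proj(s,p).round(1))
"
```

```text
[-0.10517445  0.          0.          0.          0.        ] 312.891726651691 234.7371080689636 [-0.06971366  0.          0.          0.          0.        ]
ydish [460.1 182.5   6. ] [198. 307.] [292.2 165.7]
bdish [585.3 -14.2   6. ] [288.3 253.4] [318.  236.9]
rdish [ 471.7 -120.9    6. ] [335.  306.3] [251.1 262.4]
kdish [ 598.5 -239.2    6. ] [389.4 250.3] [290.4 323.6]
wdish [ 472.  -323.3    6. ] [426.5 308.4] [212.8 343.4]
bluecap [459.1 185.7  97. ] [184.5 309.5] [290.6 135.4]
yelcap [587.1 -17.8  97. ] [287.2 249.3] [317.9 209.4]
redcap [ 601.2 -232.7   97. ] [393.5 245.3] [290.7 294.2]
```

arm_command([
  {"dx": 22, "dy": -40, "az": -0.0942, "grip": 1},
  {"dx": 22, "dy": -40, "az": -0.0942},
  {"dx": 22, "dy": -40, "az": -0.0942},
  {"dx": 22, "dy": -40, "az": -0.0942},
  {"dx": 22, "dy": -40, "az": -0.0942},
  {"dx": 22, "dy": -40, "az": -0.0942},
  {"dx": 22, "dy": -40, "az": -0.0942},
  {"dx": 22, "dy": -40, "az": -0.0942},
  {"dx": 22, "dy": -40, "az": -0.0942},
  {"dx": 22, "dy": -40, "az": -0.0942},
  {"dx": 22, "dy": -40, "az": -0.0942},
  {"dx": 22, "dy": -40, "az": -0.0942},
], grip_force=30)

```text
invalid input
```

arm_command([
  {"dx": 22, "dy": -40, "dz": 0, "ax": 0, "ay": 0, "az": -0.0942, "grip": 1},
  {"dx": 22, "dy": -40, "dz": 0, "ax": 0, "ay": 0, "az": -0.0942, "grip": 1},
  {"dx": 22, "dy": -40, "dz": 0, "ax": 0, "ay": 0, "az": -0.0942, "grip": 1},
  {"dx": 22, "dy": -40, "dz": 0, "ax": 0, "ay": 0, "az": -0.0942, "grip": 1},
  {"dx": 22, "dy": -40, "dz": 0, "ax": 0, "ay": 0, "az": -0.0942, "grip": 1},
  {"dx": 22, "dy": -40, "dz": 0, "ax": 0, "ay": 0, "az": -0.0942, "grip": 1},
  {"dx": 22, "dy": -40, "dz": 0, "ax": 0, "ay": 0, "az": -0.0942, "grip": 1},
  {"dx": 22, "dy": -40, "dz": 0, "ax": 0, "ay": 0, "az": -0.0942, "grip": 1},
  {"dx": 22, "dy": -40, "dz": 0, "ax": 0, "ay": 0, "az": -0.0942, "grip": 1},
  {"dx": 22, "dy": -40, "dz": 0, "ax": 0, "ay": 0, "az": -0.0942, "grip": 1},
  {"dx": 22, "dy": -40, "dz": 0, "ax": 0, "ay": 0, "az": -0.0942, "grip": 1},
  {"dx": 22, "dy": -40, "dz": 0, "ax": 0, "ay": 0, "az": -0.0942, "grip": 1},
], grip_force=30)

```text
clock: 2.65
eef_pos: [531.4, 83.6, 256.6]
orientation: [180.0, -0.0, 89.8]
contact_force: [0.7, 1.4, -0.0]
gripper_width: 1.001
grip_force: 0.0
```

arm_command([
  {"dx": 19, "dy": -34, "grip": 1},
  {"dx": 19, "dy": -33, "grip": 1},
  {"dx": 18, "dy": -33, "grip": 1},
  {"dz": -40, "grip": 1},
  {"dz": -40, "grip": 1},
  {"dz": -20, "grip": 1},
  {"dz": 0, "grip": 1},
], grip_force=30)

```text
invalid input
```

arm_command([
  {"dx": 19, "dy": -34, "dz": 0, "ax": 0, "ay": 0, "az": 0, "grip": 1},
  {"dx": 19, "dy": -33, "dz": 0, "ax": 0, "ay": 0, "az": 0, "grip": 1},
  {"dx": 18, "dy": -33, "dz": 0, "ax": 0, "ay": 0, "az": 0, "grip": 1},
  {"dx": 0, "dy": 0, "dz": -40, "ax": 0, "ay": 0, "az": 0, "grip": 1},
  {"dx": 0, "dy": 0, "dz": -40, "ax": 0, "ay": 0, "az": 0, "grip": 1},
  {"dx": 0, "dy": 0, "dz": -20, "ax": 0, "ay": 0, "az": 0, "grip": 1},
  {"dx": 0, "dy": 0, "dz": 0, "ax": 0, "ay": 0, "az": 0, "grip": 1},
], grip_force=30)

```text
clock: 3.35
eef_pos: [584.8, -14.6, 153.3]
orientation: [-179.7, -0.0, 90.0]
contact_force: [-1.0, -0.0, -0.1]
gripper_width: 0.999
grip_force: 0.0
```

```bash
python3 -c "
from h import *
for n in('top','side'):
    d=cam(n); a=proj(d,[587,-16,80]).astype(int); cv2.imwrite(f'pics/{n}2.png',cv2.resize(d['image'][max(0,a[1]-110):a[1]+90,a[0]-130:a[0]+130],None,fx=2.5,fy=2.5))
cv2.imwrite('pics/c2.png',np.hstack([cv2.resize(cv2.imread(f'pics/{n}2.png'),(400,308)) for n in('top','side')]))"
```

```text
(no output)
```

View pics/c2.png

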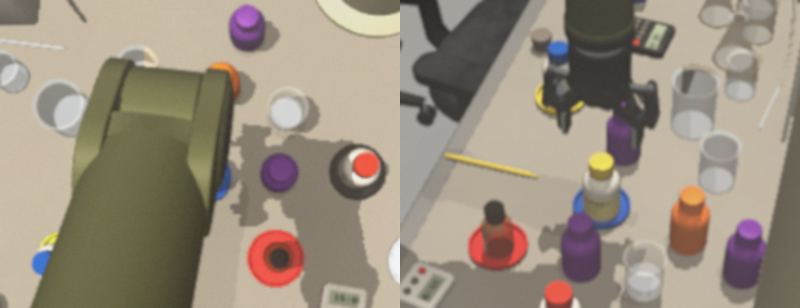

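The picture shows the open gripper above the yellow-capped bottle (side view, about (600,165)); neighbours are clear of the fingers.

arm_command([
  {"dx": 1, "dy": -1, "dz": -30, "ax": 0, "ay": 0, "az": 0, "grip": 1},
  {"dx": 0, "dy": 0, "dz": -30, "ax": 0, "ay": 0, "az": 0, "grip": 1},
  {"dx": 0, "dy": 0, "dz": -20, "ax": 0, "ay": 0, "az": 0, "grip": 1},
  {"dx": 0, "dy": 0, "dz": -14, "ax": 0, "ay": 0, "az": 0, "grip": 1},
  {"dx": 0, "dy": 0, "dz": 0, "ax": 0, "ay": 0, "az": 0, "grip": 1},
  {"dx": 0, "dy": 0, "dz": 0, "ax": 0, "ay": 0, "az": 0, "grip": 1},
  {"dx": 0, "dy": 0, "dz": 0, "ax": 0, "ay": 0, "az": 0, "grip": 0.6},
  {"dx": 0, "dy": 0, "dz": 0, "ax": 0, "ay": 0, "az": 0, "grip": 0.3},
  {"dx": 0, "dy": 0, "dz": 0, "ax": 0, "ay": 0, "az": 0, "grip": 0.3},
  {"dx": 0, "dy": 0, "dz": 0, "ax": 0, "ay": 0, "az": 0, "grip": 0.3},
  {"dx": 0, "dy": 0, "dz": 0, "ax": 0, "ay": 0, "az": 0, "grip": 0.3},
  {"dx": 0, "dy": 0, "dz": 0, "ax": 0, "ay": 0, "az": 0, "grip": 0.3},
], grip_force=30)

```text
clock: 4.65
eef_pos: [588.4, -15.8, 63.6]
orientation: [179.9, -0.0, 90.0]
contact_force: [-0.8, 0.4, 6.3]
gripper_width: 0.581
grip_force: 30.0
```

arm_command([
  {"dx": 0, "dy": 0, "dz": 10, "ax": 0, "ay": 0, "az": 0, "grip": 0.3},
  {"dx": 0, "dy": 0, "dz": 20, "ax": 0, "ay": 0, "az": 0, "grip": 0.3},
  {"dx": 0, "dy": 0, "dz": 30, "ax": 0, "ay": 0, "az": 0, "grip": 0.3},
  {"dx": 0, "dy": 0, "dz": 30, "ax": 0, "ay": 0, "az": 0, "grip": 0.3},
  {"dx": 0, "dy": 0, "dz": 25, "ax": 0, "ay": 0, "az": 0, "grip": 0.3},
  {"dx": 0, "dy": 0, "dz": 15, "ax": 0, "ay": 0, "az": 0, "grip": 0.3},
  {"dx": -5, "dy": -14, "dz": 0, "ax": 0, "ay": 0, "az": 0, "grip": 0.3},
  {"dx": -10, "dy": -27, "dz": 0, "ax": 0, "ay": 0, "az": 0, "grip": 0.3},
  {"dx": -12, "dy": -32, "dz": 0, "ax": 0, "ay": 0, "az": 0, "grip": 0.3},
  {"dx": -12, "dy": -32, "dz": 0, "ax": 0, "ay": 0, "az": 0, "grip": 0.3},
  {"dx": -12, "dy": -32, "dz": 0, "ax": 0, "ay": 0, "az": 0, "grip": 0.3},
  {"dx": -12, "dy": -32, "dz": 0, "ax": 0, "ay": 0, "az": 0, "grip": 0.3},
], grip_force=30)

```text
clock: 5.85
eef_pos: [522.6, -186.9, 191.4]
orientation: [-179.9, 0.0, 89.9]
contact_force: [-0.4, -0.3, -0.8]
gripper_width: 0.582
grip_force: 31.5
```

arm_command([
  {"dx": -12, "dy": -32, "dz": 0, "ax": 0, "ay": 0, "az": 0, "grip": 0.3},
  {"dx": -12, "dy": -32, "dz": 0, "ax": 0, "ay": 0, "az": 0, "grip": 0.3},
  {"dx": -12, "dy": -32, "dz": 0, "ax": 0, "ay": 0, "az": 0, "grip": 0.3},
  {"dx": -9, "dy": -25, "dz": 0, "ax": 0, "ay": 0, "az": 0, "grip": 0.3},
  {"dx": -5, "dy": -15, "dz": 0, "ax": 0, "ay": 0, "az": 0, "grip": 0.3},
  {"dx": 0, "dy": 0, "dz": -10, "ax": 0, "ay": 0, "az": 0, "grip": 0.3},
  {"dx": 0, "dy": 0, "dz": -30, "ax": 0, "ay": 0, "az": 0, "grip": 0.3},
  {"dx": 0, "dy": 0, "dz": -30, "ax": 0, "ay": 0, "az": 0, "grip": 0.3},
  {"dx": 0, "dy": 0, "dz": -20, "ax": 0, "ay": 0, "az": 0, "grip": 0.3},
  {"dx": 0, "dy": 0, "dz": -10, "ax": 0, "ay": 0, "az": 0, "grip": 0.3},
  {"dx": 0, "dy": 0, "dz": 0, "ax": 0, "ay": 0, "az": 0, "grip": 0.3},
  {"dx": 0, "dy": 0, "dz": 0, "ax": 0, "ay": 0, "az": 0, "grip": 0.3},
], grip_force=30)

```text
clock: 7.05
eef_pos: [475.2, -320.3, 92.6]
orientation: [180.0, -0.0, 90.0]
contact_force: [0.4, -0.5, -1.8]
gripper_width: 0.582
grip_force: 31.5
```

```bash
python3 -c "
from h import *
im=[]
for n in('top','side'):
    d=cam(n); a=proj(d,[472,-323,60]).astype(int); im.append(cv2.resize(d['image'][a[1]-90:a[1]+60,a[0]-100:a[0]+100],(400,300)))
cv2.imwrite('pics/c3.png',np.hstack(im)); print(bot.read_state()['eef_pos'],bot.read_state()['contact_force'])"
```

```text
[ 475.41393462 -320.89126742   93.33963666] [-0.13179605  0.36135504 -1.07399945]
```

View pics/c3.png

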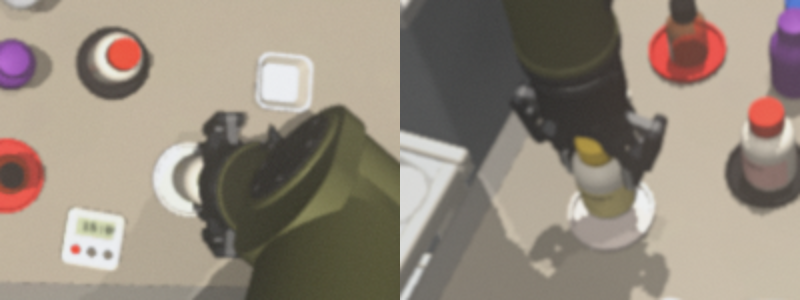

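The bottle hangs upright about 30 mm above the white dish (side crop (605,190), dish (610,215)); lowering and releasing.

arm_command([
  {"dx": -3, "dy": -2, "dz": -8, "ax": 0, "ay": 0, "az": 0, "grip": 0.3},
  {"dx": 0, "dy": 0, "dz": -10, "ax": 0, "ay": 0, "az": 0, "grip": 0.3},
  {"dx": 0, "dy": 0, "dz": -7, "ax": 0, "ay": 0, "az": 0, "grip": 0.3},
  {"dx": 0, "dy": 0, "dz": -3, "ax": 0, "ay": 0, "az": 0, "grip": 0.3},
  {"dx": 0, "dy": 0, "dz": 0, "ax": 0, "ay": 0, "az": 0, "grip": 0.3},
  {"dx": 0, "dy": 0, "dz": 0, "ax": 0, "ay": 0, "az": 0, "grip": 0.3},
  {"dx": 0, "dy": 0, "dz": 0, "ax": 0, "ay": 0, "az": 0, "grip": 0.7},
  {"dx": 0, "dy": 0, "dz": 0, "ax": 0, "ay": 0, "az": 0, "grip": 1},
  {"dx": 0, "dy": 0, "dz": 0, "ax": 0, "ay": 0, "az": 0, "grip": 1},
  {"dx": 0, "dy": 0, "dz": 0, "ax": 0, "ay": 0, "az": 0, "grip": 1},
], grip_force=30)

```text
clock: 8.15
eef_pos: [471.8, -322.8, 64.4]
orientation: [180.0, 0.0, 90.0]
contact_force: [0.2, 0.2, -1.2]
gripper_width: 1.0
grip_force: 0.0
```

arm_command([
  {"dx": 0, "dy": 0, "dz": 20, "ax": 0, "ay": 0, "az": 0, "grip": 1},
  {"dx": 0, "dy": 0, "dz": 40, "ax": 0, "ay": 0, "az": 0, "grip": 1},
  {"dx": 0, "dy": 0, "dz": 40, "ax": 0, "ay": 0, "az": 0, "grip": 1},
  {"dx": 0, "dy": 20, "dz": 20, "ax": 0, "ay": 0, "az": 0, "grip": 1},
  {"dx": -1, "dy": 40, "dz": 0, "ax": 0, "ay": 0, "az": 0, "grip": 1},
  {"dx": -1, "dy": 40, "dz": 0, "ax": 0, "ay": 0, "az": 0, "grip": 1},
  {"dx": -1, "dy": 40, "dz": 0, "ax": 0, "ay": 0, "az": 0, "grip": 1},
  {"dx": -1, "dy": 40, "dz": 0, "ax": 0, "ay": 0, "az": 0, "grip": 1},
  {"dx": -1, "dy": 40, "dz": 0, "ax": 0, "ay": 0, "az": 0, "grip": 1},
  {"dx": -1, "dy": 40, "dz": 0, "ax": 0, "ay": 0, "az": 0, "grip": 1},
  {"dx": -1, "dy": 40, "dz": 0, "ax": 0, "ay": 0, "az": 0, "grip": 1},
  {"dx": -1, "dy": 40, "dz": 0, "ax": 0, "ay": 0, "az": 0, "grip": 1},
], grip_force=30)

```text
clock: 9.35
eef_pos: [463.5, 18.8, 184.5]
orientation: [180.0, -0.0, 90.0]
contact_force: [0.9, -0.7, -0.0]
gripper_width: 1.001
grip_force: 0.0
```

```bash
python3 -c "
from h import *
print(bot.read_state()['eef_pos'])
d=cam('top');s=cam('side')
for n,dd in(('top',d),('side',s)):
    for k,p in(('yellow',(472,-323)),('blue',(458,188))):
        m=mask(dd,k,proj(dd,[*p,95]),18)
        if m.sum()>15: print(n,k,fit(dd,m,cyl(*CAP[k]),p)[0].round(1),m.sum())
"
```

```text
[463.47385366  18.80063413 184.53225476]
top yellow [ 471.9 -325. ] 197
side yellow [ 470.2 -321.6] 188
```

arm_command([
  {"dx": -1, "dy": 40, "dz": 0, "ax": 0, "ay": 0, "az": 0, "grip": 1},
  {"dx": -1, "dy": 40, "dz": 0, "ax": 0, "ay": 0, "az": 0, "grip": 1},
  {"dx": -1, "dy": 40, "dz": 0, "ax": 0, "ay": 0, "az": 0, "grip": 1},
  {"dx": -1, "dy": 30, "dz": 0, "ax": 0, "ay": 0, "az": 0, "grip": 1},
  {"dx": -1, "dy": 19, "dz": 0, "ax": 0, "ay": 0, "az": 0, "grip": 1},
  {"dx": 0, "dy": 0, "dz": -20, "ax": 0, "ay": 0, "az": 0, "grip": 1},
  {"dx": 0, "dy": 0, "dz": -20, "ax": 0, "ay": 0, "az": 0, "grip": 1},
  {"dx": 0, "dy": 0, "dz": 0, "ax": 0, "ay": 0, "az": 0, "grip": 1},
], grip_force=30)

```text
clock: 10.25
eef_pos: [457.5, 185.4, 142.5]
orientation: [-179.8, 0.1, 90.0]
contact_force: [-0.4, -0.7, -0.7]
gripper_width: 0.998
grip_force: 0.0
```

```bash
python3 -c "
from h import *
print(bot.read_state()['eef_pos'])
for n in('top','side'):
    d=cam(n);m=mask(d,'blue',proj(d,[458,188,95]),18)
    if m.sum()>15: print(n,fit(d,m,cyl(*CAP['blue']),(458,188))[0].round(1),m.sum())
"
```

```text
[457.52800378 185.36895871 142.46231364]
top [458.8 187. ] 155
side [456.4 192.7] 67
```

arm_command([
  {"dx": 0, "dy": 1, "dz": -30, "ax": 0, "ay": 0, "az": 0, "grip": 1},
  {"dx": 0, "dy": 1, "dz": -25, "ax": 0, "ay": 0, "az": 0, "grip": 1},
  {"dx": 0, "dy": 0, "dz": -16, "ax": 0, "ay": 0, "az": 0, "grip": 1},
  {"dx": 0, "dy": 0, "dz": -9, "ax": 0, "ay": 0, "az": 0, "grip": 1},
  {"dx": 0, "dy": 0, "dz": 0, "ax": 0, "ay": 0, "az": 0, "grip": 1},
  {"dx": 0, "dy": 0, "dz": 0, "ax": 0, "ay": 0, "az": 0, "grip": 0.6},
  {"dx": 0, "dy": 0, "dz": 0, "ax": 0, "ay": 0, "az": 0, "grip": 0.3},
  {"dx": 0, "dy": 0, "dz": 0, "ax": 0, "ay": 0, "az": 0, "grip": 0.3},
  {"dx": 0, "dy": 0, "dz": 0, "ax": 0, "ay": 0, "az": 0, "grip": 0.3},
  {"dx": 0, "dy": 0, "dz": 0, "ax": 0, "ay": 0, "az": 0, "grip": 0.3},
  {"dx": 0, "dy": 0, "dz": 0, "ax": 0, "ay": 0, "az": 0, "grip": 0.3},
], grip_force=30)

```text
clock: 11.45
eef_pos: [459.2, 188.4, 65.4]
orientation: [179.9, -0.0, 90.0]
contact_force: [-1.4, -0.5, 5.8]
gripper_width: 0.581
grip_force: 30.4
```

arm_command([
  {"dx": 0, "dy": 0, "dz": 10, "ax": 0, "ay": 0, "az": 0, "grip": 0.3},
  {"dx": 0, "dy": 0, "dz": 20, "ax": 0, "ay": 0, "az": 0, "grip": 0.3},
  {"dx": 0, "dy": 0, "dz": 35, "ax": 0, "ay": 0, "az": 0, "grip": 0.3},
  {"dx": 0, "dy": 0, "dz": 35, "ax": 0, "ay": 0, "az": 0, "grip": 0.3},
  {"dx": 5, "dy": -8, "dz": 25, "ax": 0, "ay": 0, "az": 0, "grip": 0.3},
  {"dx": 15, "dy": -24, "dz": 0, "ax": 0, "ay": 0, "az": 0, "grip": 0.3},
  {"dx": 21, "dy": -34, "dz": 0, "ax": 0, "ay": 0, "az": 0, "grip": 0.3},
  {"dx": 21, "dy": -34, "dz": 0, "ax": 0, "ay": 0, "az": 0, "grip": 0.3},
  {"dx": 21, "dy": -34, "dz": 0, "ax": 0, "ay": 0, "az": 0, "grip": 0.3},
  {"dx": 21, "dy": -34, "dz": 0, "ax": 0, "ay": 0, "az": 0, "grip": 0.3},
  {"dx": 15, "dy": -23, "dz": 0, "ax": 0, "ay": 0, "az": 0, "grip": 0.3},
  {"dx": 7, "dy": -11, "dz": 0, "ax": 0, "ay": 0, "az": 0, "grip": 0.3},
], grip_force=30)

```text
clock: 12.65
eef_pos: [585.4, -17.1, 189.9]
orientation: [180.0, 0.1, 89.8]
contact_force: [-0.4, -0.4, -1.4]
gripper_width: 0.581
grip_force: 32.2
```

arm_command([
  {"dx": 0, "dy": 0, "dz": -15, "ax": 0, "ay": 0, "az": 0, "grip": 0.3},
  {"dx": 0, "dy": 0, "dz": -30, "ax": 0, "ay": 0, "az": 0, "grip": 0.3},
  {"dx": 0, "dy": 0, "dz": -30, "ax": 0, "ay": 0, "az": 0, "grip": 0.3},
  {"dx": 0, "dy": 0, "dz": -15, "ax": 0, "ay": 0, "az": 0, "grip": 0.3},
  {"dx": 0, "dy": 0, "dz": 0, "ax": 0, "ay": 0, "az": 0, "grip": 0.3},
  {"dx": 0, "dy": 0, "dz": 0, "ax": 0, "ay": 0, "az": 0, "grip": 0.3},
], grip_force=30)

```text
clock: 13.25
eef_pos: [584.7, -13.0, 99.9]
orientation: [-180.0, -0.0, 90.0]
contact_force: [0.2, 0.0, -2.4]
gripper_width: 0.582
grip_force: 32.1
```

arm_command([
  {"dx": 1, "dy": -1, "dz": -12, "ax": 0, "ay": 0, "az": 0, "grip": 0.3},
  {"dx": 0, "dy": 0, "dz": -12, "ax": 0, "ay": 0, "az": 0, "grip": 0.3},
  {"dx": 0, "dy": 0, "dz": -7, "ax": 0, "ay": 0, "az": 0, "grip": 0.3},
  {"dx": 0, "dy": 0, "dz": -3, "ax": 0, "ay": 0, "az": 0, "grip": 0.3},
  {"dx": 0, "dy": 0, "dz": 0, "ax": 0, "ay": 0, "az": 0, "grip": 0.3},
  {"dx": 0, "dy": 0, "dz": 0, "ax": 0, "ay": 0, "az": 0, "grip": 0.3},
  {"dx": 0, "dy": 0, "dz": 0, "ax": 0, "ay": 0, "az": 0, "grip": 0.7},
  {"dx": 0, "dy": 0, "dz": 0, "ax": 0, "ay": 0, "az": 0, "grip": 1},
  {"dx": 0, "dy": 0, "dz": 0, "ax": 0, "ay": 0, "az": 0, "grip": 1},
  {"dx": 0, "dy": 0, "dz": 0, "ax": 0, "ay": 0, "az": 0, "grip": 1},
], grip_force=30)

```text
clock: 14.25
eef_pos: [585.9, -14.8, 65.2]
orientation: [180.0, 0.0, 90.0]
contact_force: [-0.3, -0.4, 0.3]
gripper_width: 0.997
grip_force: 0.0
```

arm_command([
  {"dx": 0, "dy": 0, "dz": 20, "ax": 0, "ay": 0, "az": 0, "grip": 1},
  {"dx": 0, "dy": 0, "dz": 40, "ax": 0, "ay": 0, "az": 0, "grip": 1},
  {"dx": 0, "dy": 0, "dz": 40, "ax": 0, "ay": 0, "az": 0, "grip": 1},
  {"dx": -6, "dy": -15, "dz": 20, "ax": 0, "ay": 0, "az": 0, "grip": 1},
  {"dx": -13, "dy": -36, "dz": 0, "ax": 0, "ay": 0, "az": 0, "grip": 1},
  {"dx": -13, "dy": -36, "dz": 0, "ax": 0, "ay": 0, "az": 0, "grip": 1},
  {"dx": -13, "dy": -36, "dz": 0, "ax": 0, "ay": 0, "az": 0, "grip": 1},
  {"dx": -13, "dy": -36, "dz": 0, "ax": 0, "ay": 0, "az": 0, "grip": 1},
  {"dx": -13, "dy": -36, "dz": 0, "ax": 0, "ay": 0, "az": 0, "grip": 1},
  {"dx": -13, "dy": -36, "dz": 0, "ax": 0, "ay": 0, "az": 0, "grip": 1},
  {"dx": -13, "dy": -36, "dz": 0, "ax": 0, "ay": 0, "az": 0, "grip": 1},
  {"dx": 0, "dy": 0, "dz": 0, "ax": 0, "ay": 0, "az": 0, "grip": 1},
], grip_force=30)

```text
clock: 15.45
eef_pos: [485.6, -288.3, 185.5]
orientation: [-179.9, 0.2, 89.5]
contact_force: [-0.1, 0.3, 0.9]
gripper_width: 0.998
grip_force: 0.0
```

```bash
cat > chk.py <<'E'
from h import *
import sys
print(bot.read_state()['eef_pos'].round(1))
for n in('top','side'):
    d=cam(n)
    for a in sys.argv[1:]:
        k,x,y=a.split(','); p=(float(x),float(y)); m=mask(d,k,proj(d,[*p,CAP[k][2]-5]),18)
        if m.sum()>15: print(n,k,fit(d,m,cyl(*CAP[k]),p)[0].round(1),m.sum())
E
python3 chk.py blue,585,-14 yellow,472,-323
```

```text
[ 485.6 -288.3  185.5]
top blue [580.9 -17.4] 174
side blue [583.1 -11.4] 94
side yellow [ 469.2 -320.1] 126
```

arm_command([
  {"dx": -9, "dy": -20, "dz": 0, "ax": 0, "ay": 0, "az": 0, "grip": 1},
  {"dx": -9, "dy": -20, "dz": 0, "ax": 0, "ay": 0, "az": 0, "grip": 1},
  {"dx": 0, "dy": 0, "dz": -20, "ax": 0, "ay": 0, "az": 0, "grip": 1},
  {"dx": 0, "dy": 0, "dz": -20, "ax": 0, "ay": 0, "az": 0, "grip": 1},
  {"dx": 0, "dy": 0, "dz": 0, "ax": 0, "ay": 0, "az": 0, "grip": 1},
  {"dx": 0, "dy": 0, "dz": 0, "ax": 0, "ay": 0, "az": 0, "grip": 1},
], grip_force=30)

```text
clock: 16.15
eef_pos: [471.4, -320.5, 145.4]
orientation: [-180.0, -0.0, 90.1]
contact_force: [0.0, -0.5, -0.1]
gripper_width: 1.0
grip_force: 0.0
```

arm_command([
  {"dx": 0, "dy": -2, "dz": -30, "ax": 0, "ay": 0, "az": 0, "grip": 1},
  {"dx": 0, "dy": 0, "dz": -25, "ax": 0, "ay": 0, "az": 0, "grip": 1},
  {"dx": 0, "dy": 0, "dz": -16, "ax": 0, "ay": 0, "az": 0, "grip": 1},
  {"dx": 0, "dy": 0, "dz": -10, "ax": 0, "ay": 0, "az": 0, "grip": 1},
  {"dx": 0, "dy": 0, "dz": 0, "ax": 0, "ay": 0, "az": 0, "grip": 1},
  {"dx": 0, "dy": 0, "dz": 0, "ax": 0, "ay": 0, "az": 0, "grip": 0.6},
  {"dx": 0, "dy": 0, "dz": 0, "ax": 0, "ay": 0, "az": 0, "grip": 0.3},
  {"dx": 0, "dy": 0, "dz": 0, "ax": 0, "ay": 0, "az": 0, "grip": 0.3},
  {"dx": 0, "dy": 0, "dz": 0, "ax": 0, "ay": 0, "az": 0, "grip": 0.3},
  {"dx": 0, "dy": 0, "dz": 0, "ax": 0, "ay": 0, "az": 0, "grip": 0.3},
  {"dx": 0, "dy": 0, "dz": 0, "ax": 0, "ay": 0, "az": 0, "grip": 0.3},
], grip_force=30)

```text
clock: 17.25
eef_pos: [471.6, -324.1, 65.7]
orientation: [179.9, 0.1, 90.0]
contact_force: [-0.5, 0.4, 5.0]
gripper_width: 0.582
grip_force: 30.1
```

arm_command([
  {"dx": 0, "dy": 0, "dz": 10, "ax": 0, "ay": 0, "az": 0, "grip": 0.3},
  {"dx": 0, "dy": 0, "dz": 20, "ax": 0, "ay": 0, "az": 0, "grip": 0.3},
  {"dx": 0, "dy": 0, "dz": 35, "ax": 0, "ay": 0, "az": 0, "grip": 0.3},
  {"dx": 0, "dy": 0, "dz": 35, "ax": 0, "ay": 0, "az": 0, "grip": 0.3},
  {"dx": 0, "dy": 10, "dz": 25, "ax": 0, "ay": 0, "az": 0, "grip": 0.3},
  {"dx": 0, "dy": 26, "dz": 0, "ax": 0, "ay": 0, "az": 0, "grip": 0.3},
  {"dx": -1, "dy": 36, "dz": 0, "ax": 0, "ay": 0, "az": 0, "grip": 0.3},
  {"dx": -1, "dy": 36, "dz": 0, "ax": 0, "ay": 0, "az": 0, "grip": 0.3},
  {"dx": -1, "dy": 36, "dz": 0, "ax": 0, "ay": 0, "az": 0, "grip": 0.3},
  {"dx": -1, "dy": 36, "dz": 0, "ax": 0, "ay": 0, "az": 0, "grip": 0.3},
  {"dx": -1, "dy": 36, "dz": 0, "ax": 0, "ay": 0, "az": 0, "grip": 0.3},
  {"dx": -1, "dy": 36, "dz": 0, "ax": 0, "ay": 0, "az": 0, "grip": 0.3},
], grip_force=30)

```text
clock: 18.45
eef_pos: [464.4, -70.5, 190.2]
orientation: [179.9, 0.0, 90.0]
contact_force: [-0.2, 0.2, -1.2]
gripper_width: 0.577
grip_force: 31.6
```

arm_command([
  {"dx": -1, "dy": 36, "dz": 0, "ax": 0, "ay": 0, "az": 0, "grip": 0.3},
  {"dx": -1, "dy": 36, "dz": 0, "ax": 0, "ay": 0, "az": 0, "grip": 0.3},
  {"dx": -1, "dy": 36, "dz": 0, "ax": 0, "ay": 0, "az": 0, "grip": 0.3},
  {"dx": -1, "dy": 36, "dz": 0, "ax": 0, "ay": 0, "az": 0, "grip": 0.3},
  {"dx": -1, "dy": 36, "dz": 0, "ax": 0, "ay": 0, "az": 0, "grip": 0.3},
  {"dx": -1, "dy": 36, "dz": 0, "ax": 0, "ay": 0, "az": 0, "grip": 0.3},
  {"dx": 0, "dy": 26, "dz": 0, "ax": 0, "ay": 0, "az": 0, "grip": 0.3},
  {"dx": 0, "dy": 12, "dz": 0, "ax": 0, "ay": 0, "az": 0, "grip": 0.3},
  {"dx": 0, "dy": 0, "dz": -20, "ax": 0, "ay": 0, "az": 0, "grip": 0.3},
  {"dx": 0, "dy": 0, "dz": -30, "ax": 0, "ay": 0, "az": 0, "grip": 0.3},
  {"dx": 0, "dy": 0, "dz": -25, "ax": 0, "ay": 0, "az": 0, "grip": 0.3},
  {"dx": 0, "dy": 0, "dz": 0, "ax": 0, "ay": 0, "az": 0, "grip": 0.3},
], grip_force=30)

```text
clock: 19.65
eef_pos: [457.1, 180.6, 112.3]
orientation: [-179.7, 0.2, 89.9]
contact_force: [-1.1, 0.4, -1.8]
gripper_width: 0.581
grip_force: 31.9
```

arm_command([
  {"dx": 1, "dy": 1, "dz": -15, "ax": 0, "ay": 0, "az": 0, "grip": 0.3},
  {"dx": 1, "dy": 0, "dz": -12, "ax": 0, "ay": 0, "az": 0, "grip": 0.3},
  {"dx": 0, "dy": 0, "dz": -10, "ax": 0, "ay": 0, "az": 0, "grip": 0.3},
  {"dx": 0, "dy": 0, "dz": -5, "ax": 0, "ay": 0, "az": 0, "grip": 0.3},
  {"dx": 0, "dy": 0, "dz": -3, "ax": 0, "ay": 0, "az": 0, "grip": 0.3},
  {"dx": 0, "dy": 0, "dz": 0, "ax": 0, "ay": 0, "az": 0, "grip": 0.3},
  {"dx": 0, "dy": 0, "dz": 0, "ax": 0, "ay": 0, "az": 0, "grip": 0.3},
], grip_force=30)

```text
clock: 20.35
eef_pos: [460.8, 183.3, 69.6]
orientation: [180.0, -0.0, 90.0]
contact_force: [0.5, 0.3, -1.7]
gripper_width: 0.579
grip_force: 31.9
```

Next: last millimetres down, release, rise, and head for the black-capped bottle at (475,-123).

arm_command([
  {"dx": 0, "dy": 0, "dz": -2, "ax": 0, "ay": 0, "az": 0, "grip": 0.3},
  {"dx": 0, "dy": 0, "dz": -2, "ax": 0, "ay": 0, "az": 0, "grip": 0.3},
  {"dx": 0, "dy": 0, "dz": 0, "ax": 0, "ay": 0, "az": 0, "grip": 0.3},
  {"dx": 0, "dy": 0, "dz": 0, "ax": 0, "ay": 0, "az": 0, "grip": 0.7},
  {"dx": 0, "dy": 0, "dz": 0, "ax": 0, "ay": 0, "az": 0, "grip": 1},
  {"dx": 0, "dy": 0, "dz": 0, "ax": 0, "ay": 0, "az": 0, "grip": 1},
  {"dx": 0, "dy": 0, "dz": 0, "ax": 0, "ay": 0, "az": 0, "grip": 1},
  {"dx": 0, "dy": 0, "dz": 20, "ax": 0, "ay": 0, "az": 0, "grip": 1},
  {"dx": 0, "dy": 0, "dz": 40, "ax": 0, "ay": 0, "az": 0, "grip": 1},
  {"dx": 0, "dy": 0, "dz": 40, "ax": 0, "ay": 0, "az": 0, "grip": 1},
  {"dx": 0, "dy": 0, "dz": 20, "ax": 0, "ay": 0, "az": 0, "grip": 1},
], grip_force=30)

```text
clock: 21.45
eef_pos: [461.6, 183.5, 188.3]
orientation: [179.8, -0.1, 90.0]
contact_force: [-0.0, -0.1, -0.3]
gripper_width: 0.999
grip_force: 0.0
```

arm_command([
  {"dx": 1, "dy": -26, "dz": 0, "ax": 0, "ay": 0, "az": 0, "grip": 1},
  {"dx": 2, "dy": -36, "dz": 0, "ax": 0, "ay": 0, "az": 0, "grip": 1},
  {"dx": 2, "dy": -36, "dz": 0, "ax": 0, "ay": 0, "az": 0, "grip": 1},
  {"dx": 2, "dy": -36, "dz": 0, "ax": 0, "ay": 0, "az": 0, "grip": 1},
  {"dx": 2, "dy": -36, "dz": 0, "ax": 0, "ay": 0, "az": 0, "grip": 1},
  {"dx": 2, "dy": -36, "dz": 0, "ax": 0, "ay": 0, "az": 0, "grip": 1},
  {"dx": 2, "dy": -36, "dz": 0, "ax": 0, "ay": 0, "az": 0, "grip": 1},
  {"dx": 1, "dy": -32, "dz": 0, "ax": 0, "ay": 0, "az": 0, "grip": 1},
  {"dx": 1, "dy": -22, "dz": 0, "ax": 0, "ay": 0, "az": 0, "grip": 1},
  {"dx": 0, "dy": -10, "dz": -20, "ax": 0, "ay": 0, "az": 0, "grip": 1},
  {"dx": 0, "dy": 0, "dz": -30, "ax": 0, "ay": 0, "az": 0, "grip": 1},
  {"dx": 0, "dy": 0, "dz": 0, "ax": 0, "ay": 0, "az": 0, "grip": 1},
], grip_force=30)

```text
clock: 22.65
eef_pos: [473.6, -122.6, 132.7]
orientation: [-179.7, -0.1, 89.9]
contact_force: [-0.2, 0.2, -0.8]
gripper_width: 1.001
grip_force: 0.0
```

```bash
python3 chk.py blue,585,-14 yellow,460,183 black,475,-123
```

```text
[ 473.6 -122.6  132.7]
top blue [579.9 -19.4] 188
top yellow [461.4 184.3] 197
side blue [583.  -10.6] 100
side yellow [458.7 189.6] 94
side black [ 477.5 -127.1] 130
```

arm_command([
  {"dx": 1, "dy": 0, "dz": -30, "ax": 0, "ay": 0, "az": 0, "grip": 1},
  {"dx": 0, "dy": 0, "dz": -25, "ax": 0, "ay": 0, "az": 0, "grip": 1},
  {"dx": 0, "dy": 0, "dz": -16, "ax": 0, "ay": 0, "az": 0, "grip": 1},
  {"dx": 0, "dy": 0, "dz": -10, "ax": 0, "ay": 0, "az": 0, "grip": 1},
  {"dx": 0, "dy": 0, "dz": 0, "ax": 0, "ay": 0, "az": 0, "grip": 1},
  {"dx": 0, "dy": 0, "dz": 0, "ax": 0, "ay": 0, "az": 0, "grip": 0.6},
  {"dx": 0, "dy": 0, "dz": 0, "ax": 0, "ay": 0, "az": 0, "grip": 0.3},
  {"dx": 0, "dy": 0, "dz": 0, "ax": 0, "ay": 0, "az": 0, "grip": 0.2},
  {"dx": 0, "dy": 0, "dz": 0, "ax": 0, "ay": 0, "az": 0, "grip": 0.2},
  {"dx": 0, "dy": 0, "dz": 0, "ax": 0, "ay": 0, "az": 0, "grip": 0.2},
  {"dx": 0, "dy": 0, "dz": 0, "ax": 0, "ay": 0, "az": 0, "grip": 0.2},
  {"dx": 0, "dy": 0, "dz": 0, "ax": 0, "ay": 0, "az": 0, "grip": 0.2},
], grip_force=30)

```text
clock: 23.95
eef_pos: [477.2, -122.9, 55.2]
orientation: [179.9, 0.0, 90.0]
contact_force: [-0.3, 0.3, 6.1]
gripper_width: 0.473
grip_force: 29.4
```

arm_command([
  {"dx": 0, "dy": 0, "dz": 10, "ax": 0, "ay": 0, "az": 0, "grip": 0.2},
  {"dx": 0, "dy": 0, "dz": 20, "ax": 0, "ay": 0, "az": 0, "grip": 0.2},
  {"dx": 0, "dy": 0, "dz": 30, "ax": 0, "ay": 0, "az": 0, "grip": 0.2},
  {"dx": 0, "dy": -10, "dz": 10, "ax": 0, "ay": 0, "az": 0, "grip": 0.2},
  {"dx": -1, "dy": -25, "dz": 0, "ax": 0, "ay": 0, "az": 0, "grip": 0.2},
  {"dx": -1, "dy": -35, "dz": 0, "ax": 0, "ay": 0, "az": 0, "grip": 0.2},
  {"dx": -1, "dy": -35, "dz": 0, "ax": 0, "ay": 0, "az": 0, "grip": 0.2},
  {"dx": -1, "dy": -35, "dz": 0, "ax": 0, "ay": 0, "az": 0, "grip": 0.2},
  {"dx": -1, "dy": -35, "dz": 0, "ax": 0, "ay": 0, "az": 0, "grip": 0.2},
  {"dx": 0, "dy": -17, "dz": 0, "ax": 0, "ay": 0, "az": 0, "grip": 0.2},
  {"dx": 0, "dy": -8, "dz": 0, "ax": 0, "ay": 0, "az": 0, "grip": 0.2},
  {"dx": 0, "dy": 0, "dz": -20, "ax": 0, "ay": 0, "az": 0, "grip": 0.2},
], grip_force=30)

```text
clock: 25.15
eef_pos: [472.8, -324.3, 106.0]
orientation: [179.8, 0.1, 89.9]
contact_force: [0.6, 0.4, -1.3]
gripper_width: 0.469
grip_force: 30.7
```

arm_command([
  {"dx": 0, "dy": 0, "dz": -20, "ax": 0, "ay": 0, "az": 0, "grip": 0.2},
  {"dx": 0, "dy": 0, "dz": -10, "ax": 0, "ay": 0, "az": 0, "grip": 0.2},
  {"dx": 0, "dy": 0, "dz": 0, "ax": 0, "ay": 0, "az": 0, "grip": 0.2},
  {"dx": 0, "dy": 0, "dz": 0, "ax": 0, "ay": 0, "az": 0, "grip": 0.2},
], grip_force=30)

```text
clock: 25.55
eef_pos: [472.1, -322.2, 74.6]
orientation: [180.0, -0.0, 90.0]
contact_force: [0.5, -0.2, -0.1]
gripper_width: 0.469
grip_force: 30.7
```

Down 19 mm, release, rise; then go to the red-capped bottle at (601,-232).

arm_command([
  {"dx": 0, "dy": 0, "dz": -8, "ax": 0, "ay": 0, "az": 0, "grip": 0.2},
  {"dx": 0, "dy": 0, "dz": -6, "ax": 0, "ay": 0, "az": 0, "grip": 0.2},
  {"dx": 0, "dy": 0, "dz": -4, "ax": 0, "ay": 0, "az": 0, "grip": 0.2},
  {"dx": 0, "dy": 0, "dz": -1, "ax": 0, "ay": 0, "az": 0, "grip": 0.2},
  {"dx": 0, "dy": 0, "dz": 0, "ax": 0, "ay": 0, "az": 0, "grip": 0.2},
  {"dx": 0, "dy": 0, "dz": 0, "ax": 0, "ay": 0, "az": 0, "grip": 0.6},
  {"dx": 0, "dy": 0, "dz": 0, "ax": 0, "ay": 0, "az": 0, "grip": 1},
  {"dx": 0, "dy": 0, "dz": 0, "ax": 0, "ay": 0, "az": 0, "grip": 1},
  {"dx": 0, "dy": 0, "dz": 0, "ax": 0, "ay": 0, "az": 0, "grip": 1},
  {"dx": 0, "dy": 0, "dz": 20, "ax": 0, "ay": 0, "az": 0, "grip": 1},
  {"dx": 0, "dy": 0, "dz": 40, "ax": 0, "ay": 0, "az": 0, "grip": 1},
  {"dx": 0, "dy": 0, "dz": 40, "ax": 0, "ay": 0, "az": 0, "grip": 1},
], grip_force=30)

```text
clock: 26.75
eef_pos: [471.2, -322.5, 155.8]
orientation: [-179.9, -0.1, 90.0]
contact_force: [1.5, -1.0, -0.2]
gripper_width: 1.0
grip_force: 0.0
```

arm_command([
  {"dx": 12, "dy": 9, "dz": 15, "ax": 0, "ay": 0, "az": 0, "grip": 1},
  {"dx": 25, "dy": 18, "dz": 0, "ax": 0, "ay": 0, "az": 0, "grip": 1},
  {"dx": 30, "dy": 21, "dz": 0, "ax": 0, "ay": 0, "az": 0, "grip": 1},
  {"dx": 30, "dy": 21, "dz": 0, "ax": 0, "ay": 0, "az": 0, "grip": 1},
  {"dx": 22, "dy": 15, "dz": 0, "ax": 0, "ay": 0, "az": 0, "grip": 1},
  {"dx": 10, "dy": 7, "dz": 0, "ax": 0, "ay": 0, "az": 0, "grip": 1},
  {"dx": 0, "dy": 0, "dz": -20, "ax": 0, "ay": 0, "az": 0, "grip": 1},
  {"dx": 0, "dy": 0, "dz": 0, "ax": 0, "ay": 0, "az": 0, "grip": 1},
  {"dx": 0, "dy": 0, "dz": 0, "ax": 0, "ay": 0, "az": 0, "grip": 1},
], grip_force=30)

```text
clock: 27.65
eef_pos: [599.5, -232.8, 150.2]
orientation: [-179.9, 0.0, 89.9]
contact_force: [0.1, -0.8, 0.8]
gripper_width: 0.999
grip_force: 0.0
```

```bash
python3 chk.py blue,585,-14 yellow,460,183 black,472,-323 red,600,-232; python3 -c "
from h import *
im=[]
for n in('top','side'):
    d=cam(n); a=proj(d,[530,-130,60]).astype(int); im.append(cv2.resize(d['image'][a[1]-150:a[1]+150,a[0]-150:a[0]+150],(400,400)))
cv2.imwrite('pics/c4.png',np.hstack(im))"
```

```text
[ 599.5 -232.8  150.2]
top blue [580.9 -17.4] 171
top yellow [460.5 184. ] 194
top red [ 597.9 -225.3] 40
side blue [584.5 -12.4] 115
side black [ 473.6 -325.5] 155
side red [ 599.3 -229.1] 176
```

View pics/c4.png

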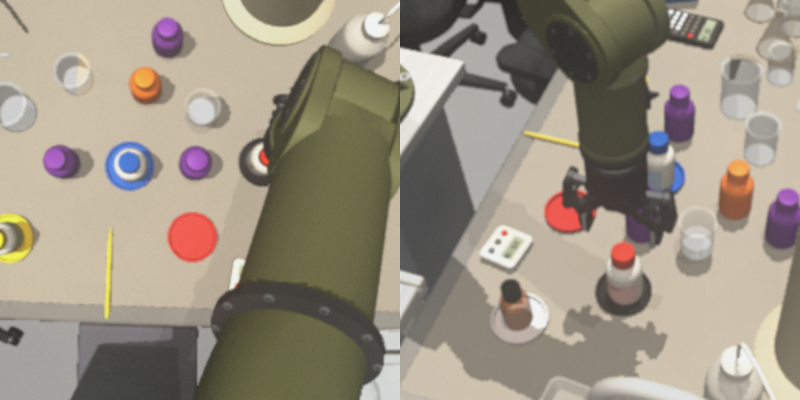

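The picture shows blue central in the blue dish (top crop (130,165)), the black-capped bottle upright in the white dish (side crop (517,310)), the red dish empty, and the gripper above the red-capped bottle (622,265).

arm_command([
  {"dx": 1, "dy": 1, "dz": -30, "ax": 0, "ay": 0, "az": 0, "grip": 1},
  {"dx": 0, "dy": 0, "dz": -30, "ax": 0, "ay": 0, "az": 0, "grip": 1},
  {"dx": 0, "dy": 0, "dz": -17, "ax": 0, "ay": 0, "az": 0, "grip": 1},
  {"dx": 0, "dy": 0, "dz": -10, "ax": 0, "ay": 0, "az": 0, "grip": 1},
  {"dx": 0, "dy": 0, "dz": 0, "ax": 0, "ay": 0, "az": 0, "grip": 1},
  {"dx": 0, "dy": 0, "dz": 0, "ax": 0, "ay": 0, "az": 0, "grip": 0.6},
  {"dx": 0, "dy": 0, "dz": 0, "ax": 0, "ay": 0, "az": 0, "grip": 0.3},
  {"dx": 0, "dy": 0, "dz": 0, "ax": 0, "ay": 0, "az": 0, "grip": 0.3},
  {"dx": 0, "dy": 0, "dz": 0, "ax": 0, "ay": 0, "az": 0, "grip": 0.3},
  {"dx": 0, "dy": 0, "dz": 0, "ax": 0, "ay": 0, "az": 0, "grip": 0.3},
  {"dx": 0, "dy": 0, "dz": 0, "ax": 0, "ay": 0, "az": 0, "grip": 0.3},
], grip_force=30)

```text
clock: 28.95
eef_pos: [602.2, -231.1, 64.7]
orientation: [179.9, 0.0, 90.0]
contact_force: [-2.0, -0.3, 7.0]
gripper_width: 0.575
grip_force: 30.9
```

arm_command([
  {"dx": 0, "dy": 0, "dz": 10, "ax": 0, "ay": 0, "az": 0, "grip": 0.3},
  {"dx": 0, "dy": 0, "dz": 20, "ax": 0, "ay": 0, "az": 0, "grip": 0.3},
  {"dx": 0, "dy": 0, "dz": 35, "ax": 0, "ay": 0, "az": 0, "grip": 0.3},
  {"dx": 0, "dy": 0, "dz": 35, "ax": 0, "ay": 0, "az": 0, "grip": 0.3},
  {"dx": -10, "dy": 8, "dz": 10, "ax": 0, "ay": 0, "az": 0, "grip": 0.3},
  {"dx": -22, "dy": 19, "dz": 0, "ax": 0, "ay": 0, "az": 0, "grip": 0.3},
  {"dx": -26, "dy": 22, "dz": 0, "ax": 0, "ay": 0, "az": 0, "grip": 0.3},
  {"dx": -26, "dy": 22, "dz": 0, "ax": 0, "ay": 0, "az": 0, "grip": 0.3},
  {"dx": -24, "dy": 20, "dz": 0, "ax": 0, "ay": 0, "az": 0, "grip": 0.3},
  {"dx": -15, "dy": 13, "dz": 0, "ax": 0, "ay": 0, "az": 0, "grip": 0.3},
  {"dx": -7, "dy": 6, "dz": 0, "ax": 0, "ay": 0, "az": 0, "grip": 0.3},
  {"dx": 0, "dy": 0, "dz": -20, "ax": 0, "ay": 0, "az": 0, "grip": 0.3},
], grip_force=30)

```text
clock: 30.15
eef_pos: [472.0, -120.0, 155.0]
orientation: [179.8, 0.0, 90.0]
contact_force: [1.3, 0.3, -2.6]
gripper_width: 0.584
grip_force: 32.2
```

arm_command([
  {"dx": 0, "dy": 0, "dz": -30, "ax": 0, "ay": 0, "az": 0, "grip": 0.3},
  {"dx": 0, "dy": 0, "dz": -25, "ax": 0, "ay": 0, "az": 0, "grip": 0.3},
  {"dx": 0, "dy": 0, "dz": -15, "ax": 0, "ay": 0, "az": 0, "grip": 0.3},
  {"dx": 0, "dy": 0, "dz": 0, "ax": 0, "ay": 0, "az": 0, "grip": 0.3},
  {"dx": 0, "dy": 0, "dz": 0, "ax": 0, "ay": 0, "az": 0, "grip": 0.3},
], grip_force=30)

```text
clock: 30.65
eef_pos: [471.8, -121.0, 83.4]
orientation: [-180.0, 0.0, 90.0]
contact_force: [0.3, 0.9, -3.2]
gripper_width: 0.582
grip_force: 32.1
```

Down 19, release, rise.

arm_command([
  {"dx": 0, "dy": 0, "dz": -8, "ax": 0, "ay": 0, "az": 0, "grip": 0.3},
  {"dx": 0, "dy": 0, "dz": -6, "ax": 0, "ay": 0, "az": 0, "grip": 0.3},
  {"dx": 0, "dy": 0, "dz": -3, "ax": 0, "ay": 0, "az": 0, "grip": 0.3},
  {"dx": 0, "dy": 0, "dz": -1, "ax": 0, "ay": 0, "az": 0, "grip": 0.3},
  {"dx": 0, "dy": 0, "dz": 0, "ax": 0, "ay": 0, "az": 0, "grip": 0.3},
  {"dx": 0, "dy": 0, "dz": 0, "ax": 0, "ay": 0, "az": 0, "grip": 0.7},
  {"dx": 0, "dy": 0, "dz": 0, "ax": 0, "ay": 0, "az": 0, "grip": 1},
  {"dx": 0, "dy": 0, "dz": 0, "ax": 0, "ay": 0, "az": 0, "grip": 1},
  {"dx": 0, "dy": 0, "dz": 0, "ax": 0, "ay": 0, "az": 0, "grip": 1},
  {"dx": 0, "dy": 0, "dz": 20, "ax": 0, "ay": 0, "az": 0, "grip": 1},
  {"dx": 0, "dy": 0, "dz": 40, "ax": 0, "ay": 0, "az": 0, "grip": 1},
  {"dx": 0, "dy": 0, "dz": 40, "ax": 0, "ay": 0, "az": 0, "grip": 1},
], grip_force=30)

```text
clock: 31.85
eef_pos: [471.1, -120.7, 166.1]
orientation: [-179.9, -0.0, 90.0]
contact_force: [0.6, 0.3, -0.2]
gripper_width: 0.997
grip_force: 0.0
```

arm_command([
  {"dx": 0, "dy": -12, "dz": 15, "ax": 0, "ay": 0, "az": 0, "grip": 1},
  {"dx": 0, "dy": -28, "dz": 0, "ax": 0, "ay": 0, "az": 0, "grip": 1},
  {"dx": 0, "dy": -36, "dz": 0, "ax": 0, "ay": 0, "az": 0, "grip": 1},
  {"dx": 0, "dy": -36, "dz": 0, "ax": 0, "ay": 0, "az": 0, "grip": 1},
  {"dx": 0, "dy": -36, "dz": 0, "ax": 0, "ay": 0, "az": 0, "grip": 1},
  {"dx": 0, "dy": -30, "dz": 0, "ax": 0, "ay": 0, "az": 0, "grip": 1},
  {"dx": 0, "dy": -16, "dz": 0, "ax": 0, "ay": 0, "az": 0, "grip": 1},
  {"dx": 0, "dy": -8, "dz": -20, "ax": 0, "ay": 0, "az": 0, "grip": 1},
  {"dx": 0, "dy": 0, "dz": -30, "ax": 0, "ay": 0, "az": 0, "grip": 1},
  {"dx": 0, "dy": 0, "dz": 0, "ax": 0, "ay": 0, "az": 0, "grip": 1},
  {"dx": 0, "dy": 0, "dz": 0, "ax": 0, "ay": 0, "az": 0, "grip": 1},
], grip_force=30)

```text
clock: 32.95
eef_pos: [471.7, -321.8, 130.3]
orientation: [-179.9, -0.1, 90.0]
contact_force: [0.1, 0.4, 0.6]
gripper_width: 1.0
grip_force: 0.0
```

```bash
python3 chk.py black,472,-323 red,472,-121
```

```text
[ 471.7 -321.8  130.3]
top black [ 472.8 -334.6] 377
top red [ 474.9 -117.8] 265
side black [ 472.9 -326.1] 163
side red [ 470.6 -119.2] 129
```

arm_command([
  {"dx": 0, "dy": -1, "dz": -30, "ax": 0, "ay": 0, "az": 0, "grip": 1},
  {"dx": 0, "dy": 0, "dz": -22, "ax": 0, "ay": 0, "az": 0, "grip": 1},
  {"dx": 0, "dy": 0, "dz": -16, "ax": 0, "ay": 0, "az": 0, "grip": 1},
  {"dx": 0, "dy": 0, "dz": -9, "ax": 0, "ay": 0, "az": 0, "grip": 1},
  {"dx": 0, "dy": 0, "dz": 0, "ax": 0, "ay": 0, "az": 0, "grip": 1},
  {"dx": 0, "dy": 0, "dz": 0, "ax": 0, "ay": 0, "az": 0, "grip": 0.6},
  {"dx": 0, "dy": 0, "dz": 0, "ax": 0, "ay": 0, "az": 0, "grip": 0.3},
  {"dx": 0, "dy": 0, "dz": 0, "ax": 0, "ay": 0, "az": 0, "grip": 0.2},
  {"dx": 0, "dy": 0, "dz": 0, "ax": 0, "ay": 0, "az": 0, "grip": 0.2},
  {"dx": 0, "dy": 0, "dz": 0, "ax": 0, "ay": 0, "az": 0, "grip": 0.2},
  {"dx": 0, "dy": 0, "dz": 0, "ax": 0, "ay": 0, "az": 0, "grip": 0.2},
  {"dx": 0, "dy": 0, "dz": 0, "ax": 0, "ay": 0, "az": 0, "grip": 0.2},
], grip_force=30)

```text
clock: 34.25
eef_pos: [472.1, -324.0, 54.3]
orientation: [179.9, 0.0, 90.0]
contact_force: [-1.2, 1.0, 7.0]
gripper_width: 0.47
grip_force: 29.7
```

arm_command([
  {"dx": 0, "dy": 0, "dz": 10, "ax": 0, "ay": 0, "az": 0, "grip": 0.2},
  {"dx": 0, "dy": 0, "dz": 20, "ax": 0, "ay": 0, "az": 0, "grip": 0.2},
  {"dx": 0, "dy": 0, "dz": 35, "ax": 0, "ay": 0, "az": 0, "grip": 0.2},
  {"dx": 8, "dy": 5, "dz": 15, "ax": 0, "ay": 0, "az": 0, "grip": 0.2},
  {"dx": 20, "dy": 13, "dz": 0, "ax": 0, "ay": 0, "az": 0, "grip": 0.2},
  {"dx": 26, "dy": 18, "dz": 0, "ax": 0, "ay": 0, "az": 0, "grip": 0.2},
  {"dx": 26, "dy": 18, "dz": 0, "ax": 0, "ay": 0, "az": 0, "grip": 0.2},
  {"dx": 24, "dy": 16, "dz": 0, "ax": 0, "ay": 0, "az": 0, "grip": 0.2},
  {"dx": 15, "dy": 10, "dz": 0, "ax": 0, "ay": 0, "az": 0, "grip": 0.2},
  {"dx": 7, "dy": 5, "dz": 0, "ax": 0, "ay": 0, "az": 0, "grip": 0.2},
  {"dx": 0, "dy": 0, "dz": -20, "ax": 0, "ay": 0, "az": 0, "grip": 0.2},
  {"dx": 0, "dy": 0, "dz": -20, "ax": 0, "ay": 0, "az": 0, "grip": 0.2},
], grip_force=30)

```text
clock: 35.45
eef_pos: [597.3, -239.8, 93.5]
orientation: [180.0, 0.1, 89.9]
contact_force: [0.4, -0.7, -1.0]
gripper_width: 0.469
grip_force: 30.7
```

arm_command([
  {"dx": 0, "dy": 0, "dz": -15, "ax": 0, "ay": 0, "az": 0, "grip": 0.2},
  {"dx": 0, "dy": 0, "dz": 0, "ax": 0, "ay": 0, "az": 0, "grip": 0.2},
  {"dx": 0, "dy": 0, "dz": 0, "ax": 0, "ay": 0, "az": 0, "grip": 0.2},
], grip_force=30)

```text
clock: 35.75
eef_pos: [597.0, -239.7, 78.6]
orientation: [-180.0, 0.0, 89.9]
contact_force: [-0.1, 0.3, -0.5]
gripper_width: 0.467
grip_force: 30.7
```

arm_command([
  {"dx": 1, "dy": 0, "dz": -10, "ax": 0, "ay": 0, "az": 0, "grip": 0.2},
  {"dx": 0, "dy": 0, "dz": -8, "ax": 0, "ay": 0, "az": 0, "grip": 0.2},
  {"dx": 0, "dy": 0, "dz": -4, "ax": 0, "ay": 0, "az": 0, "grip": 0.2},
  {"dx": 0, "dy": 0, "dz": -2, "ax": 0, "ay": 0, "az": 0, "grip": 0.2},
  {"dx": 0, "dy": 0, "dz": 0, "ax": 0, "ay": 0, "az": 0, "grip": 0.2},
  {"dx": 0, "dy": 0, "dz": 0, "ax": 0, "ay": 0, "az": 0, "grip": 0.6},
  {"dx": 0, "dy": 0, "dz": 0, "ax": 0, "ay": 0, "az": 0, "grip": 1},
  {"dx": 0, "dy": 0, "dz": 0, "ax": 0, "ay": 0, "az": 0, "grip": 1},
  {"dx": 0, "dy": 0, "dz": 0, "ax": 0, "ay": 0, "az": 0, "grip": 1},
  {"dx": 0, "dy": 0, "dz": 20, "ax": 0, "ay": 0, "az": 0, "grip": 1},
  {"dx": 0, "dy": 0, "dz": 40, "ax": 0, "ay": 0, "az": 0, "grip": 1},
  {"dx": 0, "dy": 0, "dz": 40, "ax": 0, "ay": 0, "az": 0, "grip": 1},
], grip_force=30)

```text
clock: 36.95
eef_pos: [598.1, -238.6, 154.7]
orientation: [-179.9, -0.0, 90.0]
contact_force: [0.7, -0.5, 0.1]
gripper_width: 0.999
grip_force: 0.0
```

arm_command([
  {"dx": 0, "dy": 0, "dz": 30, "ax": 0, "ay": 0, "az": 0, "grip": 1},
  {"dx": -15, "dy": -12, "dz": 30, "ax": 0, "ay": 0, "az": 0, "grip": 1},
  {"dx": -20, "dy": -25, "dz": 0, "ax": 0, "ay": 0, "az": 0, "grip": 1},
  {"dx": -25, "dy": -30, "dz": 0, "ax": 0, "ay": 0, "az": 0, "grip": 1},
  {"dx": -25, "dy": -30, "dz": 0, "ax": 0, "ay": 0, "az": 0, "grip": 1},
  {"dx": -25, "dy": -30, "dz": 0, "ax": 0, "ay": 0, "az": 0, "grip": 1},
  {"dx": -20, "dy": -25, "dz": 0, "ax": 0, "ay": 0, "az": 0, "grip": 1},
  {"dx": -10, "dy": -12, "dz": 0, "ax": 0, "ay": 0, "az": 0, "grip": 1},
  {"dx": 0, "dy": 0, "dz": 0, "ax": 0, "ay": 0, "az": 0, "grip": 1},
  {"dx": 0, "dy": 0, "dz": 0, "ax": 0, "ay": 0, "az": 0, "grip": 1},
], grip_force=30)

```text
clock: 37.95
eef_pos: [459.9, -401.5, 214.2]
orientation: [180.0, -0.1, 90.0]
contact_force: [0.5, 0.3, -0.5]
gripper_width: 0.999
grip_force: 0.0
```

```bash
python3 chk.py blue,585,-14 yellow,460,183 black,598,-239 red,472,-121; python3 -c "
from h import *
im=[]
for n in('top','side'):
    d=cam(n); a=proj(d,[530,-60,40]).astype(int); im.append(cv2.resize(d['image'][a[1]-120:a[1]+120,a[0]-160:a[0]+160],(800,600)))
    cv2.imwrite(f'pics/fin_{n}.png',im[-1])"
```

```text
[ 459.9 -401.5  214.2]
top blue [580.9 -17.4] 175
top yellow [461.  184.3] 196
top black [ 600.2 -234.3] 217
top red [ 474.9 -117.8] 264
side blue [582.6 -10. ] 96
side yellow [458.7 189.6] 92
side black [ 600.5 -240.9] 124
side red [ 470.3 -119.5] 123
```

View pics/fin_top.png

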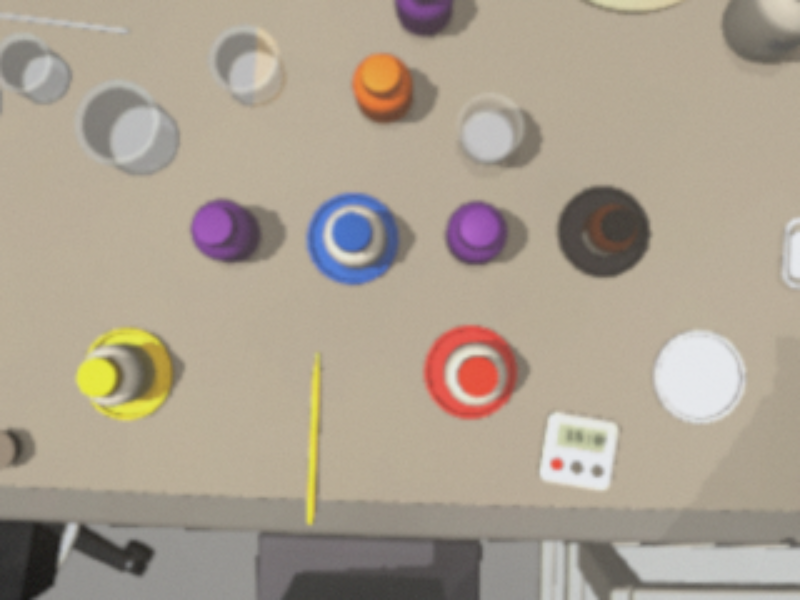

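View pics/fin_side.png

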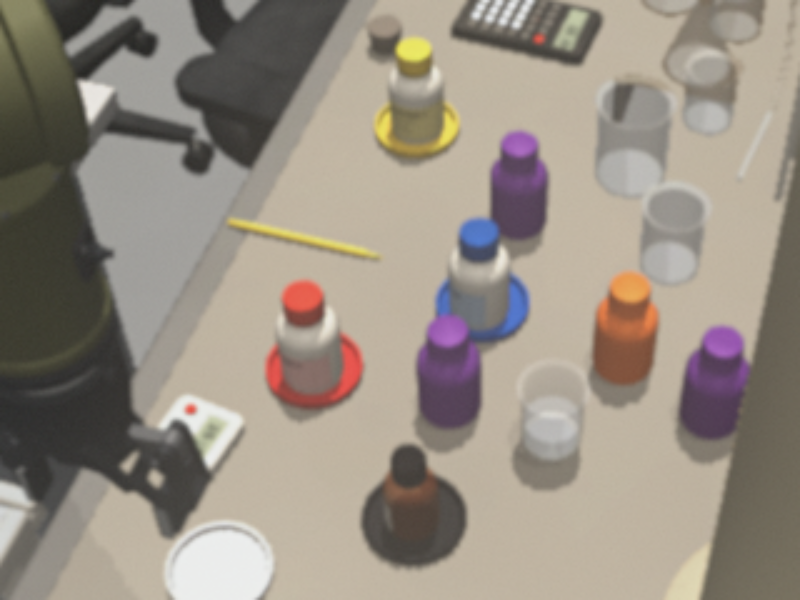

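All four bottles stand upright in their own dishes (top crop: blue (352,238), red (472,372), yellow (125,375), black (604,231)), and the beaker at (490,130) has not moved. One numeric check of centring before handing in.

```bash
python3 -c "
from h import *
d=cam('top'); a=proj(d,[530,-60,40]).astype(int)-[160,120]
for n,c,z,e in [('yellow',(97,379),100,(126.5,374)),('blue',(351.5,232),101,(353,238.5)),('red',(478.5,376),101,(471,371.5)),('black',(619,226),87,(604,231))]:
    print(n,(plane(d,a+np.array(c)/2.5,z-4)-plane(d,a+np.array(e)/2.5,6))[:2].round(1))
"
```

```text
yellow [0.2 0. ]
blue [-1.3 -4.7]
red [ 0.6 -2.2]
black [-2.  -0.1]
```

```bash
python3 -c "
from rig import workorder; print(workorder.hand_in())"
```

```text
the job is handed in; nothing more can be done
None
```

The job is handed in: each of the four bottles stands upright in the dish matching its cap, 5 mm or less off centre by the last picture, with the white dish empty, the beaker where it was, and about 38 s of the 128 s used.

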